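# Unlatch the vial carousel by its hidden release groove

### The arm

A 6-joint arm with a two-finger parallel gripper is mounted at the origin on a cart in front of the work surface, level with it; the furniture and walls round the work are solid. World frame = base frame: x ahead of the robot, y to its left, z up, the work surface at z = 0. Lengths are in m, angles in rad, forces in N, time in s.
With the tool pointing down it reaches from about 0.375 to 0.975 m from the base axis. Payload 3.8 kg.
Tool frame: the origin (TCP) lies midway between the tips of the shut fingers; the grasp point (between the pads) lies 19 mm behind it; z points along the fingers, y is the line along which they close (so a half turn about z gives the same grasp; the last joint's range is limited). The gripper opens to 85 mm and grips with 20 to 120 N. Pads are 22 mm wide; open, the fingers measure 114 mm over their backs; the gripper's body (76 mm by 85 mm) begins 54 mm behind the grasp point. The pads swing forward as they close: fully open they stand 13 mm farther back than shut.
Start: joints at [-1.25, 0.264, 1.604, -0, 1.274, -0.037], TCP at [0.236, -0.632, 0.231] pointing down, gripper open.
Joint ranges: [-2.63, 2.63], [-0.94, 2.18], [0.31, 2.57], [-1.31, 4.45], [0, 2.66], [-2.55, 2.55]. Speed limits (rad/s): [2.57, 2.57, 3.14, 3.14, 3.14, 3.14].

### API

Orientations are given as a rotation vector (axis times angle).
In Python, from plant import env, cams gives the robot as it stands. The module is installed in compiled form; this text tells all that it offers.
- The arm moves only by the tool arm_command, never from a script. Its argument "deltas" is one flat list of numbers, 6 for each row, row after row: the shift along the tool's x, y, z in mm, then the turn, a rotation vector about the tool's x, y, z in rad. A call has 1 to 12 rows; each row shifts and turns the commanded pose from where the row before left it, along the tool's axes as they then stand; what a row does not reach is not made up. A row lasts 1/8 s, in which the tool goes at most 62.5 mm and 10.7 degrees, less where a joint would pass 70% of its speed; a pose out of reach is approached as far as the arm can. A call is refused whole if a number of a shift passes 62.5 or a number of a turn 0.188, either way. A call with a gripper value outside its range is refused whole. "claw" is the gripper's target within -1 to 1 (fully open at 1, half-way at 0, shut at -1), set as the call begins (left out, the last holds). The fingers move at their own pace and stop on an object; the grip force is fixed at half the most. Time passes only in rows, so rows that do not move let the fingers close. It gives the time, the measured TCP pose, the force, the opening and the grip force at its end, in the units of the state.
- env.sense(): the state, without advancing time (a new reading comes with each control period).
- cams.snapshot(name): name is "scene" or "top"; returns (picture, depth): 480x640x3 uint8, blue, green, red; 480x640 float32, m along the optical axis (not along the pixel's ray), 0 where there is no reading.
- cams.camera_model(name): a dict with "mtx" (3x3 intrinsics, pixels), "R" (3x3) and "t" (3): a world point X has camera coordinates R X + t. Camera axes: x right, y down, z forward; pixel columns grow to the right and rows downward; lengths in m; the calibration is good to about 2 mm. A picture is of the moment at which its call begins. camera_model takes no time and is no camera call.
- env.finish_job(): hands the job in; it is judged then, once.
The state is a dict: "t": time; "joints": joint angles; "qvel": joint speeds; "joint_torque": joint torques, N m; "ee_pos": TCP position; "tcp_rot": TCP orientation; "force": force on the tool from outside, world axes, zero at the start; "moment": the same for the moment, N m; "grip_width": opening from 0.0 (shut) to 1.0 (fully open); "grip_force": force on a finger pad.
Only numpy, scipy, OpenCV 4.12 (cv2) and the standard library are available. Lean on these libraries where they do the work, as an engineer would, in place of code of your own. Each camera call takes 0.05 s, during which the arm holds its last target. There are 200 camera calls.

### The job

Unlock the round black vial carousel on its white stand so that it is ready to be swapped: one shallow release groove is cut somewhere into the edge of its rim, black on black, hard to see and to be found by feel along the rim. Press the spring catch inside it down with the fingertips until the catch lets go. Take the hand away and let the carousel spring up on its own; do not lift it off its stand or lean on it hard, and leave the things beside it where they are.

Things in the scene. Friction and masses are not known exactly. Their poses are not given: they have to be found in the camera images.
- carousel_stand: White low drive housing, square with round corners, 180 x 180 x 40 mm, fixed to the worktop; small key panel on the side facing its -x. Origin at the centre of its underside, z up. On it sits the black vial carousel, 168 mm diameter, about the same vertical axis; it does not turn unless pushed sideways with more than about 14 N.
- rim_centre (a point): Point on the carousel's axis at the level of its flat top while locked, 79 mm above the worktop. From 54 to 84 mm radius the top is a bare flat rim, to feel along. Inside that, vials on a circle of 32.5 mm radius stand 13 mm above the top, and a metal hub knob 22 mm. Fixed to the stand: its x and y axes are the stand's.
- groove_level (a point): Point on the axis 12 mm below rim_centre, level of the groove's floor. The groove is at ONE unknown angle about the axis: open above and outward, 54 to 84 mm radius, side walls radial, 39 degrees apart (48 mm at 70 mm radius). There a fingertip sliding on the rim loses its support by at least 5 mm. Its middle lies 0.1 to 3.75 rad anticlockwise (from above) of the stand's +x, never to the right.
- catch (a joint): Angle of the catch, a black pad on the groove's floor sloping up outward: inner end 12 mm, outer end 5 mm below the rim. 0 at rest, 0.27 rad fully pressed (pad level, 12 mm below the rim). Lets go of the carousel at about 0.17 rad; 3 N straight down at 80 mm radius or 6 N at 70 mm do it. Springs back when freed.
- carousel (a joint): Height of the carousel above its locked place, in m: 0 when locked. Once the catch has let go, a spring under it (about 11 N at first) lifts it by 12 mm, as far as the fingers make way; it stays there by itself. It can be lifted farther off its spindle, which is not wanted.
- vial_rack: Blue plastic vial rack with some vials in it, 42 x 98 x 36 mm, loose bystander beside the stand. Origin at the centre of its underside, long side along its y.
- jar_std: Small jar with a white screw cap, 34 mm diameter, 64 mm high, loose bystander. Origin at the centre of its underside.
- cap_blue_1: Round blue bottle cap, 39 mm diameter, 22 mm high, loose bystander lying on the worktop. Origin at the centre of its underside.

How it is judged:
By the outcome, as a careful person would: the job done as asked, in the order asked, and still so for the second after the job is handed in, with the robot touching nothing.
It also fails if it takes over 64 s, if anything falls off the work surface, if the arm or the gripper's body presses on something with over 40 N, if the wrist force passes 120 N, or if a joint passes its speed limit or range.

## Working session

There is one attempt and no reset: what is moved stays moved. The work goes in short steps, Python scripts to look and compute and a tool call to move; the robot and the scene stay as the last step left them, time stands still between calls to the robot, and variables do not carry over. Pictures are saved under pics/ and viewed, at most 10 in all, crops included, and the job is handed in when it is done.

Besides the shell and the picture viewer there is one more tool, called after "Request:" by a JSON object that holds its "fn" and its "kwargs", one argument or row to a line. arm_command: Moves the arm, as the interface text tells. Its arguments: {"type":"object","properties":{"deltas":{"type":"array","items":{"type":"number"}},"claw":{"type":"number"}},"required":["deltas"]}

```bash
mkdir -p pics; python3 - <<'E'
from plant import env,cams
import cv2,numpy as np
for n in("scene","top"):
    p,d=cams.snapshot(n); cv2.imwrite(f"pics/{n}0.png",p); np.save(f"pics/{n}0.npy",d)
    m=cams.camera_model(n); print(n,np.round(m["mtx"],1).tolist(),np.round(m["R"],3).tolist(),np.round(m["t"],3))
s=env.sense(); print(s)
E
```

```text
scene [[613.2, 0.0, 323.3], [0.0, 613.2, 230.6], [0.0, 0.0, 1.0]] [[-0.586, -0.81, 0.02], [-0.332, 0.217, -0.918], [0.74, -0.545, -0.396]] [0.407 0.223 0.651]
top [[442.4, 0.0, 318.8], [0.0, 442.4, 246.7], [0.0, 0.0, 1.0]] [[0.019, -1.0, 0.01], [-0.989, -0.02, -0.146], [0.146, -0.008, -0.989]] [0.086 0.538 0.868]
{'t': 0.1, 'joints': array([-1.24987143e+00,  2.64697043e-01,  1.60525023e+00, -2.31254074e-05,
        1.27371021e+00, -3.69016726e-02]), 'qvel': array([-0.00213864, -0.00306202, -0.004186  ,  0.00054459, -0.00085436,
        0.0002613 ]), 'joint_torque': array([ 1.57272651e-03, -5.16707325e+01, -3.68589020e+01,  5.32429704e-05,
        6.33824980e-03, -1.46334810e-05]), 'ee_pos': array([ 0.23619013, -0.63161346,  0.23006666]), 'tcp_rot': array([-3.08943523e+00, -5.58726084e-01,  4.93110123e-04]), 'force': array([-0.13126688,  0.72752809, -0.35119114]), 'moment': array([-0.03902328, -0.04326941,  0.00397193]), 'grip_force': 0.0, 'grip_width': 1.0030175468050706}
```

View pics/top0.png

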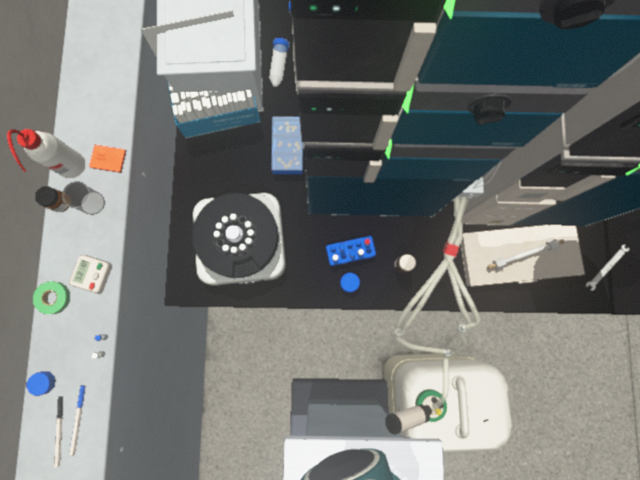

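View pics/scene0.png

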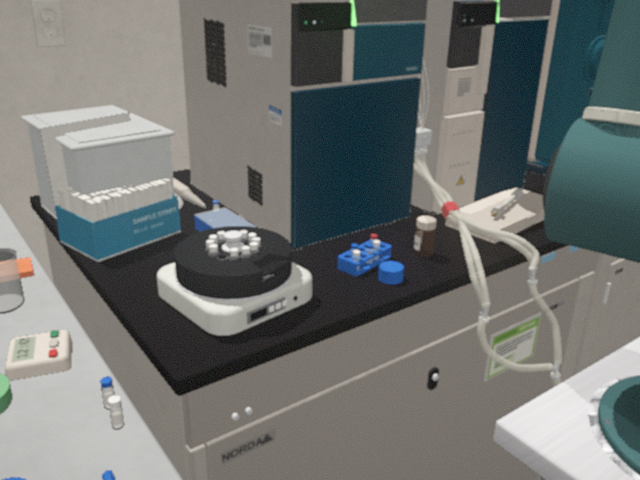

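The top view shows the carousel at about (235,235), with a possible darker wedge near (245,268). The scene view shows the key panel on the robot's side at (268,312). The rack (350,250), cap (350,283) and jar (404,262) lie to the right. Next I'll measure the centre and check the wedge in depth and contrast.

```bash
cat >h.py <<'E'
import numpy as np,cv2
from plant import env,cams
def pts(n,d):
    m=cams.camera_model(n);v,u=np.mgrid[:480,:640]
    c=np.stack([u,v,np.ones_like(u)],-1)@np.linalg.inv(m["mtx"]).T*d[...,None]
    return (c-m["t"])@m["R"]
def ray(n,uv,z):
    m=cams.camera_model(n);o=-m["R"].T@m["t"]
    r=m["R"].T@np.linalg.inv(m["mtx"])@np.array([*uv,1.]);return o+r*(z-o[2])/r[2]
E
python3 - <<'E'
from h import *
p=cv2.imread("pics/top0.png");d=np.load("pics/top0.npy")
X=pts("top",d);roi=np.zeros((480,640),bool);roi[180:300,180:300]=1
g=p.max(2)
# stand: white, low
w=(roi&(g>130)&(X[...,2]>.02)&(X[...,2]<.055)).astype(np.uint8)
P=X[w>0][:,:2].astype(np.float32);r=cv2.minAreaRect(P*1000);print("stand",r,len(P))
print("stand z",np.median(X[w>0][:,2]))
b=(roi&(X[...,2]>.07)&(X[...,2]<.09))
Q=X[b];print("rim",cv2.minEnclosingCircle((Q[:,:2]*1000).astype(np.float32)),np.median(Q[:,2]))
c,_=cv2.minEnclosingCircle((Q[:,:2]).astype(np.float32))
c=np.array(c);R=np.hypot(X[...,0]-c[0],X[...,1]-c[1]);A=np.degrees(np.arctan2(X[...,1]-c[1],X[...,0]-c[0]))%360
for a in range(0,360,15):
    m=roi&(R>.058)&(R<.08)&(abs((A-a-7.5+180)%360-180)<7.5)
    print(a,m.sum(),np.round(np.median(X[m][:,2])*1000,1),np.round(np.median(g[m]),0),end=" | ")
k=p[180:300,180:300];k=np.clip(k.astype(float)*3,0,255).astype(np.uint8)
cv2.imwrite("pics/c.png",cv2.resize(k,(600,600),interpolation=cv2.INTER_CUBIC))
for n,uv,z in(("rack",(350,250),.036),("cap",(350,283),.022),("jar",(404,262),.064)):print(n,ray("top",uv,z))
E
```

```text
stand ((550.9234619140625, 263.40411376953125), (182.3379669189453, 180.60220336914062), 6.699513912200928) 1619
stand z 0.03945579836306614
rim ((552.2074584960938, 263.3955078125), 84.82858276367188) 0.07933168860322698
0 95 79.2 73.0 | 15 97 79.3 73.0 | 30 97 79.1 72.0 | 45 99 79.3 72.0 | 60 102 79.4 72.0 | 75 104 79.4 72.0 | 90 101 79.5 72.0 | 105 100 79.2 72.0 | 120 105 79.3 73.0 | 135 104 79.3 74.0 | 150 107 79.6 75.0 | 165 120 79.2 75.0 | 180 93 71.1 72.0 | 195 102 71.0 73.0 | 210 96 73.8 74.0 | 225 102 79.2 76.0 | 240 102 79.4 75.0 | 255 104 79.2 75.0 | 270 101 79.5 76.0 | 285 98 79.7 75.0 | 300 100 79.4 75.0 | 315 98 79.5 75.0 | 330 96 79.4 74.0 | 345 103 79.1 74.0 | rack [0.530847   0.03204141 0.036     ]
cap [0.46396402 0.03036478 0.022     ]
jar [ 0.50493994 -0.07336402  0.064     ]
```

View pics/c.png

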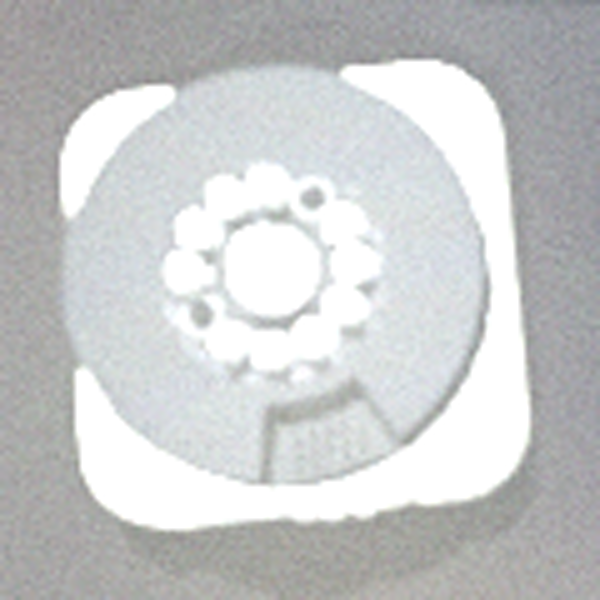

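The crop shows the groove plainly, with walls from crop (265,480) to (400,440). Depth agrees: the surface drops between about 178° and 217° world. The cables may lie on the way, so I'll check heights along the path and refine the angle.

```bash
python3 - <<'E'
from h import *
d=np.load("pics/top0.npy");X=pts("top",d)
c=np.array([.5515,.2634]);R=np.hypot(X[...,0]-c[0],X[...,1]-c[1]);A=np.degrees(np.arctan2(X[...,1]-c[1],X[...,0]-c[0]))%360
for a in range(165,232,3):
    m=(R>.06)&(R<.08)&(abs(A-a)<1.5);print(a,np.round(X[m][:,2].mean()*1000,1),end=" | ")
print()
for lo,hi in((.3,.36),(.36,.42),(.42,.48),(.48,.54),(.54,.6)):
  print(lo,[ (y,int(1000*X[...,2][(d>0)&(X[...,0]>lo)&(X[...,0]<hi)&(abs(X[...,1]-y/1000)<.025)].max(initial=-1))) for y in range(-600,400,50)])
E
```

```text
165 79.3 | 168 79.0 | 171 79.5 | 174 79.3 | 177 79.9 | 180 71.9 | 183 71.1 | 186 71.6 | 189 71.9 | 192 72.0 | 195 72.2 | 198 71.0 | 201 71.6 | 204 71.1 | 207 72.3 | 210 71.4 | 213 70.6 | 216 63.9 | 219 73.4 | 222 79.0 | 225 79.0 | 228 79.5 | 231 79.2 | 
0.3 [(-600, -736), (-550, -739), (-500, -738), (-450, -741), (-400, -738), (-350, -740), (-300, -739), (-250, -64), (-200, -59), (-150, -143), (-100, -58), (-50, -70), (0, -739), (50, -740), (100, -740), (150, -741), (200, -739), (250, -738), (300, -738), (350, -739)]
0.36 [(-600, 2), (-550, 4), (-500, 3), (-450, 3), (-400, 4), (-350, 4), (-300, 3), (-250, 26), (-200, 33), (-150, 5), (-100, 47), (-50, 31), (0, 3), (50, 3), (100, 4), (150, 4), (200, 3), (250, 4), (300, 4), (350, 3)]
0.42 [(-600, 3), (-550, 4), (-500, 6), (-450, 5), (-400, 5), (-350, 29), (-300, 30), (-250, 29), (-200, 44), (-150, 68), (-100, 67), (-50, 6), (0, 25), (50, 25), (100, 5), (150, 4), (200, 56), (250, 83), (300, 82), (350, 43)]
0.48 [(-600, 3), (-550, 7), (-500, 9), (-450, 30), (-400, 39), (-350, 43), (-300, 47), (-250, 49), (-200, 68), (-150, 69), (-100, 67), (-50, 68), (0, 39), (50, 39), (100, 24), (150, 42), (200, 83), (250, 103), (300, 95), (350, 82)]
0.54 [(-600, 5), (-550, 9), (-500, 4), (-450, 233), (-400, 301), (-350, 370), (-300, 440), (-250, 506), (-200, 543), (-150, 97), (-100, 684), (-50, 694), (0, 652), (50, 652), (100, 23), (150, 41), (200, 84), (250, 105), (300, 100), (350, 83)]
```

Request:
{"fn": "arm_command", "kwargs": {
  "deltas": [28.4,-32.2,0,0,0,0,28.4,-32.2,0,0,0,0,28.4,-32.2,0,0,0,0,28.4,-32.2,0,0,0,0,28.4,-32.2,0,0,0,0,28.4,-32.2,0,0,0,0,28.4,-32.2,0,0,0,0,28.4,-32.2,0,0,0,0,28.4,-32.2,0,0,0,0,28.4,-32.2,0,0,0,0,28.4,-32.2,0,0,0,0,28.4,-32.2,0,0,0,0],
  "claw": -1
}}

```text
t: 1.6
ee_pos: [0.4203, -0.1495, 0.2309]
tcp_rot: [-3.091, -0.559, 0.0]
force: [-0.4, -0.3, 0.5]
grip_width: 0.005
grip_force: 0.0
```

Request:
{"fn": "arm_command", "kwargs": {
  "deltas": [14.6,-39,0,0,0,0,14.6,-39,0,0,0,0,14.6,-39,0,0,0,0,14.6,-39,0,0,0,0,14.6,-39,0,0,0,0,14.6,-39,0,0,0,0,26,-27.5,0,0,0,0,26,-27.5,0,0,0,0,26,-27.5,0,0,0,0,26,-27.5,0,0,0,0,0,0,0,0,0,0]
}}

```text
t: 2.98
ee_pos: [0.4796, 0.2401, 0.2306]
tcp_rot: [-3.091, -0.563, 0.001]
force: [0.3, -0.5, -1.1]
grip_width: 0.001
grip_force: 0.0
```

Request:
{"fn": "arm_command", "kwargs": {
  "deltas": [0,0,35,0,0,0,0,0,35,0,0,0,0,0,35,0,0,0,0,0,25,0,0,0,0,0,10,0,0,0,0,0,0,0,0,0]
}}

```text
t: 3.72
ee_pos: [0.4787, 0.2376, 0.0909]
tcp_rot: [3.091, 0.558, -0.002]
force: [0.1, 0.3, 0.7]
grip_width: 0.0
grip_force: 0.0
```

Request:
{"fn": "arm_command", "kwargs": {
  "deltas": [0,0,2,0,0,0,0,0,2,0,0,0,0,0,2,0,0,0,0,0,1,0,0,0,0,0,0,0,0,0]
}}

```text
t: 4.35
ee_pos: [0.4792, 0.2383, 0.0842]
tcp_rot: [3.091, 0.559, -0.0]
force: [0.2, -0.5, -0.4]
grip_width: 0.002
grip_force: 0.0
```

```bash
python3 - <<'E'
from h import *
p,d=cams.snapshot("scene");cv2.imwrite("pics/s1.png",cv2.resize(p[180:360,140:380],(800,600)))
E
```

```text
(no output)
```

View pics/s1.png

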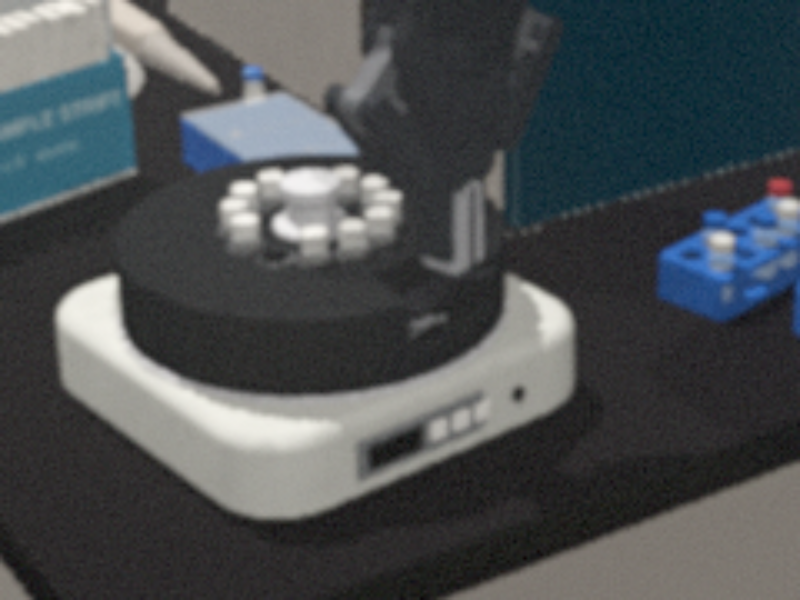

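The closed fingertips hover just above the groove area, around (450,270) in the crop, and nothing else is touched. I'll feel downward from here.

Request:
{"fn": "arm_command", "kwargs": {
  "deltas": [0,0,2,0,0,0,0,0,2,0,0,0,0,0,1,0,0,0,0,0,1,0,0,0,0,0,1,0,0,0,0,0,0,0,0,0]
}}

```text
t: 5.15
ee_pos: [0.4792, 0.2383, 0.0772]
tcp_rot: [3.091, 0.559, -0.0]
force: [-0.2, 0.3, 0.1]
grip_width: -0.001
grip_force: 0.0
```

Below rim level with no contact, so the fingertips are in the groove. Continuing down.

Request:
{"fn": "arm_command", "kwargs": {
  "deltas": [0,0,1,0,0,0,0,0,1,0,0,0,0,0,1,0,0,0,0,0,1,0,0,0,0,0,0,0,0,0]
}}

```text
t: 5.78
ee_pos: [0.4793, 0.2384, 0.0735]
tcp_rot: [-3.091, -0.559, 0.0]
force: [-0.6, -1.2, 2.5]
grip_width: -0.001
grip_force: 1.1
```

Request:
{"fn": "arm_command", "kwargs": {
  "deltas": [0,0,1,0,0,0,0,0,1,0,0,0,0,0,0,0,0,0]
}}

```text
t: 6.15
ee_pos: [0.4789, 0.2382, 0.0711]
tcp_rot: [3.091, 0.559, -0.001]
force: [-1.9, -1.2, 3.2]
grip_width: -0.001
grip_force: 1.8
```

Request:
{"fn": "arm_command", "kwargs": {
  "deltas": [0,0,1,0,0,0,0,0,0,0,0,0]
}}

```text
t: 6.4
ee_pos: [0.4789, 0.2382, 0.0703]
tcp_rot: [3.091, 0.559, -0.002]
force: [-4.6, -1.8, 6.8]
grip_width: 0.005
grip_force: 3.4
```

Request:
{"fn": "arm_command", "kwargs": {
  "deltas": [0,0,1,0,0,0,0,0,0,0,0,0]
}}

```text
t: 6.65
ee_pos: [0.479, 0.2382, 0.0696]
tcp_rot: [3.091, 0.559, -0.001]
force: [-4.5, -1.1, 7.2]
grip_width: -0.0
grip_force: 3.7
```

```bash
cat >chk.py <<'E'
from h import *
p,d=cams.snapshot("top");X=pts("top",d)
R=np.hypot(X[...,0]-.5515,X[...,1]-.2634);A=np.degrees(np.arctan2(X[...,1]-.2634,X[...,0]-.5515))%360
for a in range(0,360,30):
    m=(R>.058)&(R<.08)&(abs(A-a)<12)&(d>0);print(a,np.round(np.median(X[m][:,2])*1000,1),end=" | ")
print(env.sense()["force"],env.sense()["ee_pos"])
E
python3 chk.py
```

```text
0 82.7 | 30 81.3 | 60 nan | 90 nan | 120 nan | 150 448.3 | 180 455.8 | 210 456.9 | 240 452.5 | 270 81.9 | 300 81.8 | 330 81.7 | [-3.70569223 -2.16035708  6.63970836] [0.4789582  0.23826301 0.06958775]
  return _methods._mean(a, axis=axis, dtype=dtype,
  ret = ret.dtype.type(ret / rcount)
```

The rim has risen about 2.5 mm, so the catch has let go. Withdrawing straight up.

Request:
{"fn": "arm_command", "kwargs": {
  "deltas": [0,0,-3,0,0,0,0,0,-4,0,0,0,0,0,-5,0,0,0,0,0,-10,0,0,0,0,0,-20,0,0,0,0,0,-30,0,0,0,0,0,-40,0,0,0,0,0,-40,0,0,0]
}}

```text
t: 7.7
ee_pos: [0.4794, 0.2384, 0.2228]
tcp_rot: [-3.091, -0.559, -0.001]
force: [1.1, 0.2, 1.0]
grip_width: -0.003
grip_force: 0.0
```

Request:
{"fn": "arm_command", "kwargs": {
  "deltas": [-26,27.5,0,0,0,0,-26,27.5,0,0,0,0,-26,27.5,0,0,0,0,-26,27.5,0,0,0,0,-14.6,39,0,0,0,0,-14.6,39,0,0,0,0,-14.6,39,0,0,0,0,0,0,0,0,0,0,0,0,0,0,0,0]
}}

```text
t: 8.82
ee_pos: [0.4205, -0.0258, 0.2216]
tcp_rot: [-3.091, -0.557, -0.001]
force: [-0.4, 0.1, -0.4]
grip_width: 0.001
grip_force: 0.0
```

```bash
python3 chk.py; python3 - <<'E'
from h import *
p,d=cams.snapshot("scene");cv2.imwrite("pics/s2.png",p)
E
```

```text
0 90.4 | 30 90.3 | 60 90.1 | 90 90.5 | 120 90.3 | 150 90.3 | 180 86.4 | 210 82.3 | 240 90.4 | 270 90.2 | 300 90.4 | 330 90.4 | [-0.44868042  0.5692465  -0.05163725] [ 0.42047775 -0.02543043  0.22148227]
```

View pics/s2.png

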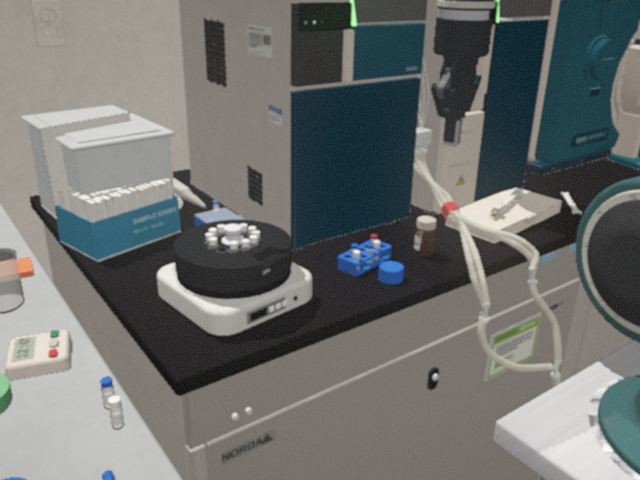

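The carousel (235,255) is up evenly: the rim reads about 90.3 mm, against 91 expected. The rack (365,257), cap (391,272) and jar (427,236) are where they were, and the hand is clear.

```bash
python3 -c "
from plant import env
print(env.finish_job())"
```

```text
the job is handed in; nothing more can be done
None
```

The carousel is unlocked: the catch let go under about 7 N, the carousel sprang up about 11 mm by camera depth (12 mm nominal), the things beside it were not moved, and the job is handed in; I found the groove from camera depth rather than by feeling along the rim.

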